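# Set the probe pin and poise the transformer bracket over the test fixture

## Robot

A 6-joint arm with a two-finger parallel gripper is mounted at the origin on the work surface. World frame = base frame: x ahead of the robot, y to its left, z up, the work surface at z = 0. Lengths are in m, angles in rad, forces in N, time in s.
With the tool pointing down it reaches from about 0.2 to 0.875 m from the base axis. Payload 3.4 kg.
Tool frame: the origin (TCP) lies at the very end of the fingers, on their centre line; the grasp point (between the pads) lies behind it (manip.grip_depth is the z of the grasp point in the tool frame, in m); z points along the fingers, y is the direction in which the jaws open and shut (so a half turn about z gives the same grasp; the last joint's range is limited). The gripper opens to 94 mm and grips with 3 to 60 N. Pads are 16 mm wide; open, the fingers measure 119 mm over their backs; the gripper's body (75 mm by 177 mm) begins 78 mm behind the grasp point.
Start: joints at [-1.424, 0.276, 1.505, -0, 1.361, -0.121], TCP at [0.152, -0.555, 0.205] pointing down, gripper open.
Joint ranges: [-2.89, 2.89], [-0.75, 2.08], [0.22, 2.7], [-1.18, 4.32], [0.11, 2.71], [-2.7, 2.7]. Speed limits (rad/s): [2.57, 2.57, 3.14, 3.14, 3.14, 3.14].

## Interface

Orientations are given as a unit quaternion [w, x, y, z].
In Python, from rig import monitor, imaging, manip, finder gives the robot as it stands.
- The arm moves only by the shell command python3 -m jog 'ROWS' [FORCE]. ROWS is JSON, a list of rows, each a list of 3 entries, a list of its own where there are three numbers: the turn, a rotation vector about the tool's x, y, z in degrees, then the shift along the tool's x, y, z in m, then the opening, from 0 (shut) to 1 (fully open). In form: [[[ax, ay, az], [dx, dy, dz], claw], ...]. A call has 1 to 12 rows; each row is the pose to reach, as a shift and turn from the pose commanded when the call began, along the tool's axes at that moment; what a row does not reach only later rows make up. A row lasts 1/12 s, in which the tool goes at most 41.7 mm and 7.16 degrees, less where a joint would pass 70% of its speed; a pose out of reach is approached as far as the arm can. A call with a gripper value outside its range is refused whole. The fingers move at their own pace and stop on an object; FORCE is the grip in N (left out, the last holds). Time passes only in rows, so rows that repeat a pose let the fingers close. It gives the time, the measured TCP pose, the force and the opening at its end, in the units of the state.
- monitor.state(): the state, without advancing time (a new reading comes with each control period).
- imaging.snapshot(name): name is "side" or "top"; returns a dict with "image" (384x512x3 uint8, red, green, blue), "fx", "fy", "cx", "cy" (pixels), "world_from_camera" (4x4, takes a point from camera to world coordinates). Camera axes: x right, y down, z forward; pixel columns grow to the right and rows downward; lengths in m; the calibration is good to about 2 mm. A picture is of the moment at which its call begins. There is no depth.
- manip.sign_off(): hands the job in, once; it reports no verdict.
Trained networks look in the newest picture that a camera, given by its name, has taken for a name from the list of things; names that differ only in an ending like _2 or _b are one class to them, and where a whole thing is asked for, a point or a joint stands for the part that bears it (a point fixed in the world has none). Each returns a list of dicts, best first, with "score" (0 to 1); they miss things now and then, are a little off and sometimes report something else, mostly with a low value. They report only what shows in the picture. A call takes as long as a camera call.
- finder.look_for(camera, name): "centre" ([x, y, z] in m, in world coordinates, good to about 4 mm: the middle of the surface that is visible of it).
- finder.landmark_of(camera, name): "centre" ([x, y, z] in m, in world coordinates, good to about 4 mm: a listed point, or the origin of a listed thing).
The state is a dict: "time": time; "joints": joint angles; "joint_vel": joint speeds; "joint_torque": joint torques, N m; "ee_pos": TCP position; "tcp_rot": TCP orientation; "contact_force": force on the tool from outside, world axes, zero at the start; "ft_torque": the same for the moment, N m; "grip_width": opening from 0.0 (shut) to 1.0 (fully open).
Only numpy, scipy, OpenCV 4.12 (cv2) and the standard library are available. Lean on these libraries where they do the work, as an engineer would, in place of code of your own. Each camera call takes 0.05 s, during which the arm holds its last target.

## Task

Take the probe pin out of its stand, push it fully down into the round terminal opening of the test fixture and let go of it. Then pick up the transformer bracket by its balance point and hold it level and still a few centimetres clear of the pin's top, its eye centred over the pin and its transformer over the fixture's rubber pad, ready to be lowered. Finish while still holding it there, and leave the other things on the bench where they are.

Things in the scene. Friction and masses are not known exactly. Their poses are not given: they have to be found in the camera images.
- fixture: test fixture screwed to the bench (cannot move): grey base plate 10 mm high, about 230 mm long along x, 80 mm wide; at its +x end a brass terminal block, at its -x end a raised grey block with a black rubber pad, both 36 mm high. Origin on the bench, at the middle of its working length; x points from pad to terminal block, z up
- fixture_opening (a point): centre of the mouth of the round terminal opening in the top of the 44 x 44 mm brass block, 36 mm above the bench, 78 mm from the fixture's origin along +x. Opening 11 mm across with a 2 mm chamfer, 25 mm deep, closed below. Axes as the fixture's
- fixture_pad (a point): centre of the top of the rubber pad (52 x 56 mm), 36 mm above the bench, 68 mm from the fixture's origin along -x
- bracket: loose bracket, 0.3-0.5 kg, 190 mm long along x: at -x a dark steel transformer with copper coil (46 long, 53 wide, 45 high); at +x an aluminium eye plate (40x40x16, upright 20 mm hole); between them a straight aluminium rib 14 mm thick, from 12 to 40 mm above the bracket's underside, free to grip across y from x=-45 to +58 mm. It stands on its two ends. Origin on the underside midway along, z up
- bracket_balance (a point): balance point (centre of mass along x) of the bracket, in the middle of the rib, 25 mm from the bracket's origin along -x and 26 mm above its underside; it is 20 mm clear of the transformer
- bracket_eye (a point): centre of the eye's hole at the bracket's underside, 78 mm from its origin along +x
- bracket_transformer (a point): point under the centre of the transformer at the bracket's underside, 68 mm from its origin along -x
- pin_stand: grey plastic stand for the pin, 50 x 50 x 24 mm, fixed to the bench; one hole in the middle of its top, 12 mm across and 18 mm deep. Origin under its centre
- pin: loose steel probe pin, 40-65 g, upright in the stand: 75 mm long, lower 40 mm a round shaft 9 mm across with tapered tip, upper 35 mm a round grip 14 mm across. Origin at the tip, z up towards the grip. In the stand its tip is 6 mm above the bench; fully home in the fixture its tip is 11 mm, its top 86 mm above the bench
- pin_tip (a point): the pin's lower tip (the pin's origin)
- spool: bystander: steel-grey wire spool standing on its flange, 56 mm across, 35 mm high; origin under its centre
- flux: bystander: small amber bottle, 34 mm across, 60 mm high; origin under its centre
- multimeter: bystander: orange and black hand multimeter lying on its back, 150 x 75 x 38 mm (x along its length); origin under its centre
- foam: bystander: dark grey foam block, 90 x 130 x 25 mm; origin under its centre
- cutters: bystander: red-handled wire cutters lying flat, about 145 mm long along its x, 54 mm wide, 12 mm high; origin near its pivot, on the bench
- screwdriver: bystander: screwdriver lying flat, 160 mm long along its x; origin at its middle, on the bench
- tray: bystander: blue parts tray, 100 x 140 x 30 mm, open on top; origin under its centre

How it is judged:
On the way, in this order (a step that is already met when the one before it is completed fails the run):
1. the pin is fully down in the terminal opening, upright and let go, the bracket still on the bench (z of pin_tip in the frame of fixture_opening below -0.021 m and horizontal distance between pin_tip and fixture_opening below 0.004 m and angle between pin's own z axis and vertical below 0.12 rad and contact force between the fingers and pin below 0.1 N and height (world z) of bracket below 0.01 m), for 0.2 s.
2. the bracket is lifted in the fingers (height (world z) of bracket above 0.05 m and contact force between the fingers and bracket above 1 N), for 0.2 s.
At the end, for the whole second after the job is handed in: Bracket held within 20 mm of its balance point, still, level within 0.1 rad, touching neither pin nor fixture, 4 to 90 mm over the pin; eye within 10 mm of the opening's axis, transformer within 18 mm of the pad's centre. Pin at least 21 mm deep, upright, released. No bystander moved 30 mm (z of pin_tip in the frame of fixture_opening below -0.021 m and horizontal distance between pin_tip and fixture_opening below 0.004 m and angle between pin's own z axis and vertical below 0.12 rad and contact force between each of the fingers, bracket and pin below 0.1 N and horizontal distance between bracket_eye and fixture_opening below 0.01 m and horizontal distance between bracket_transformer and fixture_pad below 0.018 m and z of bracket_eye in the frame of fixture_opening between 0.054 and 0.14 m and angle between bracket's own z axis and vertical below 0.1 rad and horizontal distance between the grasp point and bracket_balance below 0.02 m and contact force between the fingers and bracket above 1 N and contact force between bracket and fixture below 0.1 N and linear speed of bracket below 0.03 m/s and angular speed of bracket below 0.15 rad/s and distance of each of spool, flux, multimeter, foam, cutters, screwdriver, tray from where it was at the start of the episode below 0.03 m); the arm keeps its last pose, push and grip.
It fails at once if a bystander was moved by 30 mm or more (distance of any of spool, flux, multimeter, foam, cutters, screwdriver, tray from where it was at the start of the episode above 0.03 m).
It also fails if it takes over 61 s, if anything falls off the work surface, if the arm or the gripper's body presses on something with over 40 N, if the wrist force passes 120 N, or if a joint passes its speed limit or range.

## Working session

There is one attempt and no reset: what is moved stays moved. The work goes in short steps, Python scripts to look and compute and a shell command to move; the robot and the scene stay as the last step left them, time stands still between calls to the robot, and variables do not carry over. Pictures are saved under pics/ and viewed, and the job is handed in when it is done.

```bash
ls; mkdir -p pics; python3 - <<'E'
from rig import monitor, imaging, manip, finder
import cv2
print(monitor.state()); print(manip.grip_depth)
for c in ("top","side"):
    s=imaging.snapshot(c); cv2.imwrite(f"pics/{c}0.png",s["image"][:,:,::-1]); print(c,s["fx"],s["cx"],s["cy"],s["world_from_camera"])
    for n in ["fixture","fixture_opening","fixture_pad","bracket","bracket_balance","bracket_eye","bracket_transformer","pin_stand","pin","pin_tip"]:
        print(n,[(r["score"],[round(float(v),4) for v in r["centre"]]) for r in finder.landmark_of(c,n)[:2]])
print(monitor.state()["time"])
E
```

```text
pics
{'time': 0.0, 'joints': array([-1.42400843e+00,  2.76569604e-01,  1.50611728e+00,  3.07044116e-05,
        1.36068513e+00, -1.20976816e-01]), 'joint_vel': array([-0.00242035, -0.00133388, -0.00064832,  0.00156327,  0.00110884,
        0.00067124]), 'joint_torque': array([-8.06168500e-04, -4.04585767e+01, -2.37229300e+01,  7.01584574e-02,
        3.45245004e-02, -1.40218981e-04]), 'ee_pos': array([ 0.15206773, -0.55394458,  0.20462554]), 'tcp_rot': array([-8.89797859e-04,  9.91051173e-01,  1.33479512e-01,  3.52901318e-06]), 'contact_force': array([ 0.27911937, -0.42441258,  0.01750507]), 'ft_torque': array([-0.00913683, -0.03751158, -0.01204854]), 'grip_width': 0.9988846199234253}
-0.0188
top 404.5051499907391 250.47828268069844 194.50216282424384 [[-5.21736162e-04 -9.98530210e-01  5.41954623e-02  4.60617817e-01]
 [-9.99983415e-01  8.31806887e-04  5.69894199e-03  1.00367344e-01]
 [-5.73564590e-03 -5.41915902e-02 -9.98514083e-01  1.12465874e+00]
 [ 0.00000000e+00  0.00000000e+00  0.00000000e+00  1.00000000e+00]]
fixture [(0.68, [0.5326, 0.2617, -0.0024]), (0.37, [0.4312, 0.0049, -
[... 638 characters left out ...]
2408]
 [-0.19981599  0.50442357 -0.84001811  1.1035022 ]
 [ 0.00658665 -0.85659619 -0.51594533  0.67897095]
 [ 0.          0.          0.          1.        ]]
fixture []
fixture_opening [(0.84, [0.6101, 0.2633, 0.0349])]
fixture_pad [(0.95, [0.4716, 0.2563, 0.037])]
bracket [(0.91, [0.5019, -0.1694, -0.0019]), (0.16, [0.7765, -0.0737, 0.0042])]
bracket_balance [(0.83, [0.4786, -0.1701, 0.0226]), (0.41, [0.6098, 0.2603, 0.0396])]
bracket_eye [(0.77, [0.5846, -0.1714, 0.0004])]
bracket_transformer [(0.62, [0.4319, -0.1661, 0.0004])]
pin_stand [(0.78, [0.5992, 0.0202, 0.0012])]
pin [(0.52, [0.5981, 0.0245, 0.0022])]
pin_tip [(0.61, [0.5969, 0.0224, 0.01]), (0.53, [0.6106, 0.2617, 0.0414])]
1.1
```

View pics/top0.png

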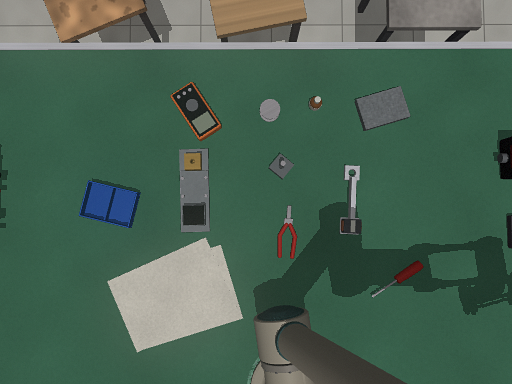

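View pics/side0.png

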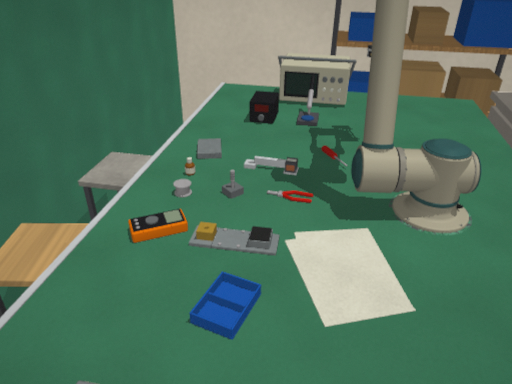

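```bash
python3 - <<'E'
import cv2, numpy as np
a=cv2.imread("pics/top0.png"); b=cv2.imread("pics/side0.png")
def c(im,x,y,w=28):
    return cv2.resize(im[y-w:y+w,x-w:x+w],(392,392),interpolation=cv2.INTER_CUBIC)
cv2.imwrite("pics/z1.png",np.vstack([np.hstack([c(a,194,160),c(a,282,163)]),np.hstack([c(a,352,172),c(a,194,215)])])[:, :])
cv2.imwrite("pics/z2.png",np.hstack([c(b,207,231),c(b,233,183)]))
E
python3 -c "
import cv2
a=cv2.imread('pics/z1.png'); cv2.imwrite('pics/z1b.png',cv2.resize(a,(600,600)))"
```

```text
(no output)
```

View pics/z1b.png

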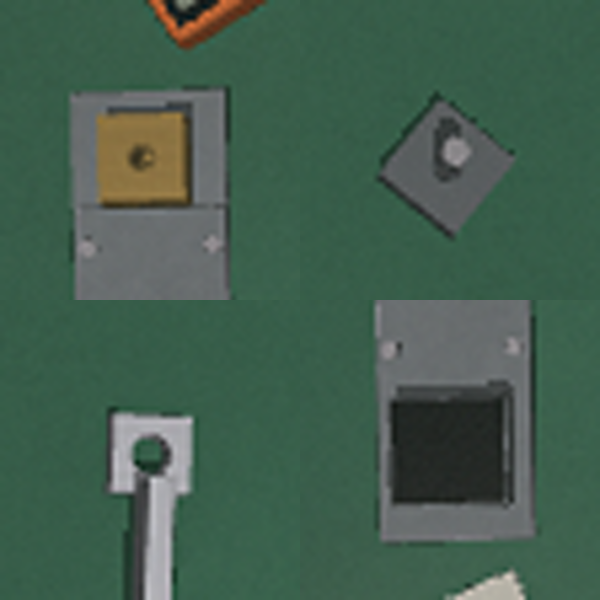

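View pics/z2.png

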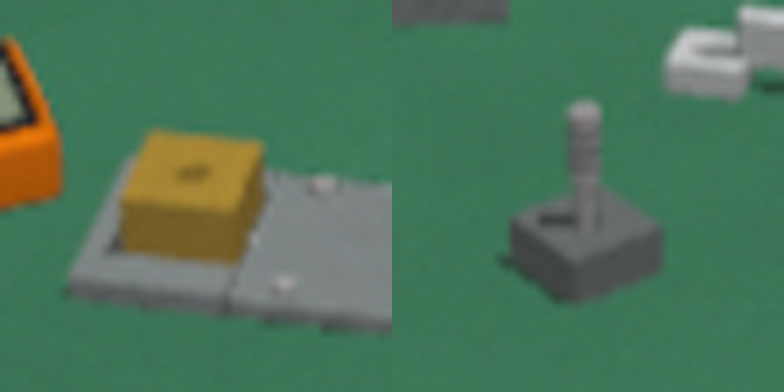

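```bash
cat > h.py <<'E'
import numpy as np
from rig import monitor, imaging, manip, finder
def px2w(s,u,v,z):
    T=np.array(s["world_from_camera"]); d=T[:3,:3]@np.array([(u-s["cx"])/s["fx"],(v-s["cy"])/s["fy"],1]); o=T[:3,3]
    return np.round(o+d*(z-o[2])/d[2],4)
def w2px(s,p):
    q=np.linalg.inv(s["world_from_camera"])@np.append(p,1); return np.round([s["fx"]*q[0]/q[2]+s["cx"],s["fy"]*q[1]/q[2]+s["cy"]],1)
E
python3 - <<'E'
from h import *
t=imaging.snapshot("top"); s=imaging.snapshot("side")
k=5.357
print("open",px2w(t,166+142.5/k-.5,132+157.5/k-.5,.036),px2w(s,179+193.5/7-.5,203+172.5/7-.5,.036))
print("pintop",px2w(t,254+156.5/k-.5,135+151.5/k-.5,.081),px2w(s,205+193.5/7-.5,155+110/7-.5,.081))
print("eye",px2w(t,324+150.5/k-.5,144+154.5/k-.5,.016))
print("pad",px2w(t,166+448/k-.5-300/k,187+152/k-.5,.036))
# stand corners
for c in [(437,94),(379,177),(453,238),(515,155)]: print(px2w(t,254+(c[0]-300)/k-.5,135+c[1]/k-.5,.024))
E
```

```text
open [0.611  0.2647 0.036 ] [0.6115 0.2648 0.036 ]
pintop [0.5996 0.0227 0.081 ] [0.6   0.021 0.081]
eye [ 0.5816 -0.1713  0.016 ]
pad [0.4649 0.2609 0.036 ]
[0.6368 0.0282 0.024 ]
[0.5941 0.058  0.024 ]
[0.5629 0.0204 0.024 ]
[ 0.6053 -0.0114  0.024 ]
```

```bash
cat >> h.py <<'E'
from scipy.spatial.transform import Rotation as R
def plan(p,yaw_deg):
    "shift/turn in tool axes to TCP p pointing down, tool x at yaw"
    st=monitor.state(); q=st["tcp_rot"]; r=R.from_quat([q[1],q[2],q[3],q[0]])
    tgt=R.from_euler("z",yaw_deg,degrees=True)*R.from_euler("x",180,degrees=True)
    print("t",round(st["time"],2),"pos",np.round(st["ee_pos"],4),"F",np.round(st["contact_force"],2),"grip",round(st["grip_width"],3),"yaw",np.round(np.degrees(np.arctan2(*r.as_matrix()[[1,0],0])),2),"j",np.round(st["joints"],2))
    print("turn",np.round((r.inv()*tgt).as_rotvec(degrees=True),2),"shift",np.round(r.inv().apply(np.array(p)-st["ee_pos"]),4))
E
python3 -c "
from h import *
plan([.5998,.022,.15],0)"
```

```text
t 1.2 pos [ 0.1521 -0.5545  0.2055] F [-0.27 -0.02 -0.17] grip 1.001 yaw 15.34 j [-1.42  0.28  1.5   0.    1.36 -0.12]
turn [ 0.   -0.   15.34] shift [ 0.5843 -0.4375  0.0555]
```

```bash
python3 -m jog '[[[0,0,15.3],[0.584,-0.4375,0.03],1],[[0,0,15.3],[0.584,-0.4375,0.03],1],[[0,0,15.3],[0.584,-0.4375,0.03],1],[[0,0,15.3],[0.584,-0.4375,0.03],1],[[0,0,15.3],[0.584,-0.4375,0.03],1],[[0,0,15.3],[0.584,-0.4375,0.03],1],[[0,0,15.3],[0.584,-0.4375,0.03],1],[[0,0,15.3],[0.584,-0.4375,0.03],1],[[0,0,15.3],[0.584,-0.4375,0.03],1],[[0,0,15.3],[0.584,-0.4375,0.03],1],[[0,0,15.3],[0.584,-0.4375,0.03],1],[[0,0,15.3],[0.584,-0.4375,0.03],1]]'; python3 -c "
from h import *
plan([.5998,.022,.15],0)"
```

```text
time: 2.2
ee_pos: [0.4591, -0.1585, 0.1852]
tcp_rot: [0.0, 1.0, 0.0, 0.0]
contact_force: [0.0, -0.1, 0.4]
grip_width: 1.0
t 2.2 pos [ 0.4591 -0.1585  0.1852] F [ 0.   -0.06  0.41] grip 1.0 yaw 0.05 j [-0.48  0.15  1.72 -0.    1.27  1.09]
turn [ 0.04 -0.04  0.05] shift [ 0.1408 -0.1804  0.0352]
```

```bash
python3 -m jog '[[[0,0,0],[0.141,-0.18,0.035],1],[[0,0,0],[0.141,-0.18,0.035],1],[[0,0,0],[0.141,-0.18,0.035],1],[[0,0,0],[0.141,-0.18,0.035],1],[[0,0,0],[0.141,-0.18,0.035],1],[[0,0,0],[0.141,-0.18,0.035],0.6],[[0,0,0],[0.141,-0.18,0.035],0.6],[[0,0,0],[0.141,-0.18,0.035],0.6]]'; python3 - <<'E'
from h import *
import cv2
plan([.5998,.022,.049],0)
for c in ("top","side"):
    s=imaging.snapshot(c); cv2.imwrite(f"pics/{c}1.png",s["image"][:,:,::-1])
    print(c,[ (n,w2px(s,p)) for n,p in dict(tcp=monitor.state()["ee_pos"],pin=[.5998,.022,.081]).items()])
    u,v=w2px(s,[.5998,.022,.1]).astype(int); w=50
    cv2.imwrite(f"pics/{c}1z.png",cv2.resize(s["image"][v-w:v+w,u-w:u+w,::-1],(400,400),interpolation=cv2.INTER_CUBIC)); print(u-w,v-w)
a=[cv2.imread(f"pics/{c}1z.png") for c in ("top","side")]
cv2.imwrite("pics/m1.png",np.hstack(a))
E
```

```text
time: 2.87
ee_pos: [0.5991, 0.0207, 0.1492]
tcp_rot: [0.0, 1.0, 0.002, -0.001]
contact_force: [-0.2, 0.2, 0.4]
grip_width: 0.817
t 2.87 pos [0.5991 0.0207 0.1492] F [-0.15  0.22  0.43] grip 0.817 yaw 0.19 j [-0.08  0.35  1.54 -0.    1.25  1.49]
turn [0.03 0.08 0.19] shift [ 0.0009 -0.0013  0.1002]
top [('tcp', array([286. , 159.5])), ('pin', array([283. , 162.7]))]
233 111
side [('tcp', array([232.4, 149.8])), ('pin', array([232.1, 170.4]))]
182 114
```

View pics/m1.png

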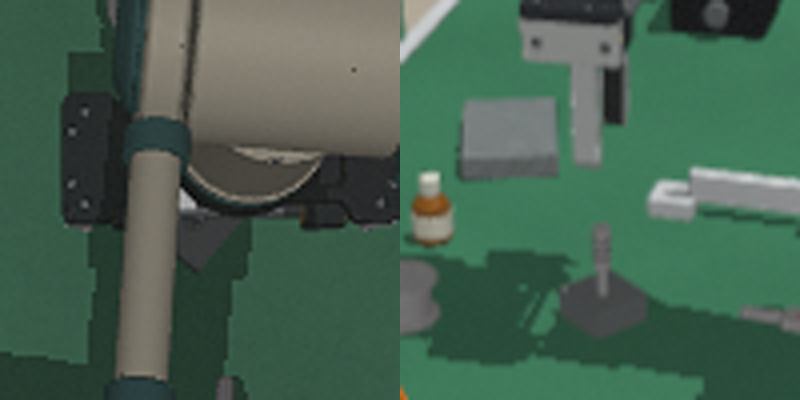

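```bash
python3 -m jog '[[[0,0,0],[0.001,-0.001,0.04],0.5],[[0,0,0],[0.001,-0.001,0.075],0.5],[[0,0,0],[0.001,-0.001,0.1],0.5],[[0,0,0],[0.001,-0.001,0.1],0.5],[[0,0,0],[0.001,-0.001,0.1],0],[[0,0,0],[0.001,-0.001,0.1],0],[[0,0,0],[0.001,-0.001,0.1],0],[[0,0,0],[0.001,-0.001,0.1],0],[[0,0,0],[0.001,-0.001,0.1],0],[[0,0,0],[0.001,-0.001,0.1],0],[[0,0,0],[0.001,-0.001,0.1],0],[[0,0,0],[0.001,-0.001,0.1],0]]' 25; python3 - <<'E'
from h import *
plan([.5998,.022,.049],0)
E
```

```text
time: 3.97
ee_pos: [0.601, 0.0208, 0.0512]
tcp_rot: [0.0, 1.0, 0.0, 0.001]
contact_force: [-0.3, -0.1, 6.6]
grip_width: 0.146
t 3.97 pos [0.601  0.0208 0.0512] F [-0.32 -0.09  6.55] grip 0.146 yaw 0.05 j [-0.08  0.43  1.67 -0.    1.03  1.49]
turn [ 0.02 -0.14  0.05] shift [-0.0012 -0.0012  0.0022]
```

```bash
python3 -m jog '[[[0,0,0],[0,0,-0.01],0],[[0,0,0],[0,0,-0.03],0],[[0,0,0],[0,0,-0.06],0],[[0,0,0],[0,0,-0.09],0],[[0,0,0],[0,0,-0.1],0],[[0,0,0],[0,0,-0.1],0],[[0,0,0],[0,0,-0.1],0]]'; python3 - <<'E'
from h import *
import cv2
plan([.611,.2648,.15],0)
s=imaging.snapshot("side"); p=monitor.state()["ee_pos"]
print([w2px(s,p+np.array([0,0,d])) for d in (.03,0,-.045)])
u,v=w2px(s,p).astype(int); w=50; print(u-w,v-w)
cv2.imwrite("pics/s2.png",cv2.resize(s["image"][v-w:v+w,u-w:u+w,::-1],(600,600),interpolation=cv2.INTER_CUBIC))
print([(r["score"],np.round(r["centre"],4)) for n in ("pin_tip","pin") for r in finder.landmark_of("side",n)])
E
```

```text
time: 4.55
ee_pos: [0.5996, 0.0209, 0.1496]
tcp_rot: [0.0, 1.0, 0.0, -0.0]
contact_force: [-0.4, 0.8, 0.3]
grip_width: 0.145
t 4.55 pos [0.5996 0.0209 0.1496] F [-0.4   0.83  0.31] grip 0.145 yaw 0.05 j [-0.08  0.35  1.54 -0.    1.25  1.49]
turn [0.01 0.02 0.05] shift [ 0.0116 -0.2439 -0.0005]
[array([231.9, 141.3]), array([232.1, 150.5]), array([232.4, 163.8])]
182 100
[(0.53, array([0.5964, 0.0244, 0.1054])), (0.31, array([7.491e-01, 2.549e-01, 4.000e-04])), (0.46, array([0.5981, 0.0204, 0.0994]))]
```

View pics/s2.png

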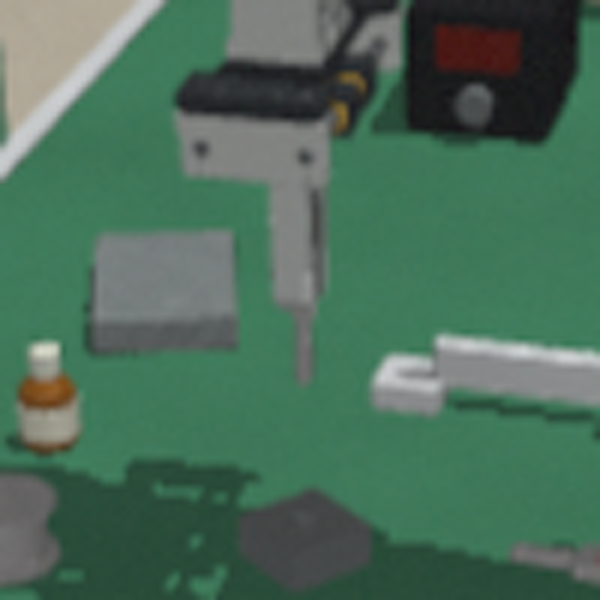

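```bash
python3 -m jog '[[[0,0,0],[0.0115,-0.244,0],0],[[0,0,0],[0.0115,-0.244,0],0],[[0,0,0],[0.0115,-0.244,0],0],[[0,0,0],[0.0115,-0.244,0],0],[[0,0,0],[0.0115,-0.244,0],0],[[0,0,0],[0.0115,-0.244,0],0],[[0,0,0],[0.0115,-0.244,0.03],0],[[0,0,0],[0.0115,-0.244,0.05],0],[[0,0,0],[0.0115,-0.244,0.05],0],[[0,0,0],[0.0115,-0.244,0.05],0]]'; cat > look.py <<'E'
from h import *
import cv2,sys
plan([.611,.2648,.0505],0)
s=imaging.snapshot("side"); p=monitor.state()["ee_pos"]
print([w2px(s,q) for q in (p,p-[0,0,.045],[.6112,.2648,.036])])
u,v=w2px(s,p-[0,0,.05]).astype(int); w=30; print(u-w,v-w)
cv2.imwrite(sys.argv[1],cv2.resize(s["image"][v-w:v+w,u-w:u+w,::-1],(600,600),interpolation=cv2.INTER_CUBIC))
print([(r["score"],np.round(r["centre"],4)) for n in ("pin_tip","fixture_opening") for r in finder.landmark_of("side",n)])
E
python3 look.py pics/s3.png
```

```text
time: 5.53
ee_pos: [0.6096, 0.2644, 0.0972]
tcp_rot: [0.001, 1.0, 0.001, -0.003]
contact_force: [0.8, 0.1, 0.1]
grip_width: 0.145
t 5.53 pos [0.6096 0.2644 0.0972] F [0.85 0.12 0.09] grip 0.145 yaw 0.06 j [ 0.3   0.48  1.46 -0.    1.21  1.87]
turn [0.11 0.31 0.06] shift [ 0.0017 -0.0005  0.0467]
[array([205.1, 207.3]), array([206. , 221.5]), array([206.2, 227.2])]
176 193
[(0.48, array([0.606 , 0.2652, 0.052 ])), (0.93, array([0.6109, 0.2625, 0.0379]))]
```

View pics/s3.png

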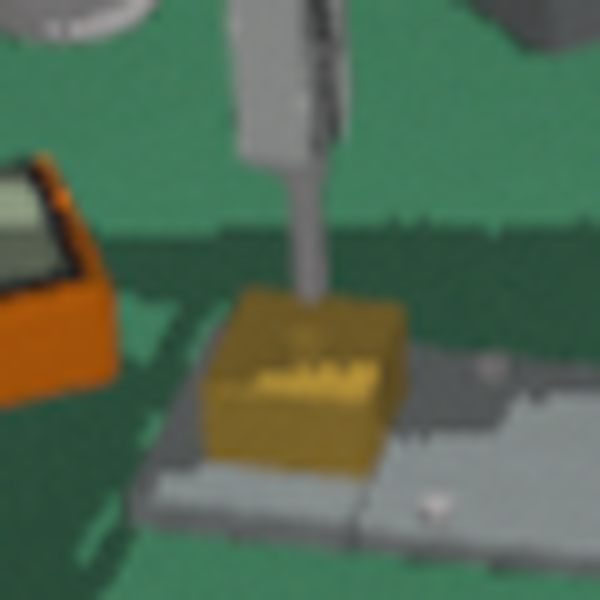

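```bash
python3 -m jog '[[[0,0,0],[0.001,0,0],0],[[0,0,0],[0.001,0,0],0],[[0,0,0],[0.001,0,0.006],0],[[0,0,0],[0.001,0,0.012],0],[[0,0,0],[0.001,0,0.018],0],[[0,0,0],[0.001,0,0.024],0],[[0,0,0],[0.001,0,0.024],0],[[0,0,0],[0.001,0,0.024],0]]'; python3 look.py pics/s4.png
```

```text
time: 6.35
ee_pos: [0.6119, 0.2647, 0.0751]
tcp_rot: [0.0, 1.0, 0.0, -0.001]
contact_force: [0.3, 1.0, 0.0]
grip_width: 0.142
t 6.35 pos [0.6119 0.2647 0.0751] F [0.33 1.05 0.04] grip 0.142 yaw 0.05 j [ 0.3   0.5   1.48 -0.    1.16  1.87]
turn [0.03 0.08 0.05] shift [-0.0009 -0.0002  0.0246]
[array([205.1, 214.8]), array([206. , 228.8]), array([206.2, 227.2])]
176 200
[(0.55, array([0.6085, 0.2648, 0.0317])), (0.51, array([ 0.7493,  0.2558, -0.0014])), (0.6, array([0.6119, 0.2625, 0.0367]))]
```

View pics/s4.png

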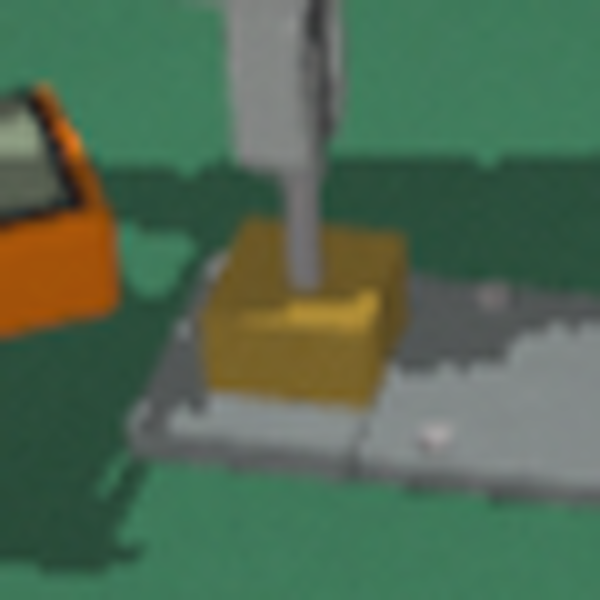

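```bash
python3 -m jog '[[[0,0,0],[-0.0005,0,0.005],0],[[0,0,0],[-0.0005,0,0.01],0],[[0,0,0],[-0.0005,0,0.014],0],[[0,0,0],[-0.0005,0,0.018],0],[[0,0,0],[-0.0005,0,0.02],0],[[0,0,0],[-0.0005,0,0.021],0],[[0,0,0],[-0.0005,0,0.021],0]]'; python3 look.py pics/s5.png
```

```text
time: 7.08
ee_pos: [0.6121, 0.2648, 0.0561]
tcp_rot: [0.0, 1.0, 0.0, 0.0]
contact_force: [-1.4, -1.3, 7.0]
grip_width: 0.146
t 7.08 pos [0.6121 0.2648 0.0561] F [-1.36 -1.32  7.  ] grip 0.146 yaw 0.05 j [ 0.3   0.52  1.51 -0.    1.12  1.87]
turn [ 0.01 -0.05  0.05] shift [-0.0011 -0.      0.0056]
[array([205.5, 220.9]), array([206.4, 234.6]), array([206.2, 227.2])]
176 206
[(0.6, array([0.6077, 0.2662, 0.0089])), (0.76, array([0.6109, 0.2602, 0.0385]))]
```

View pics/s5.png

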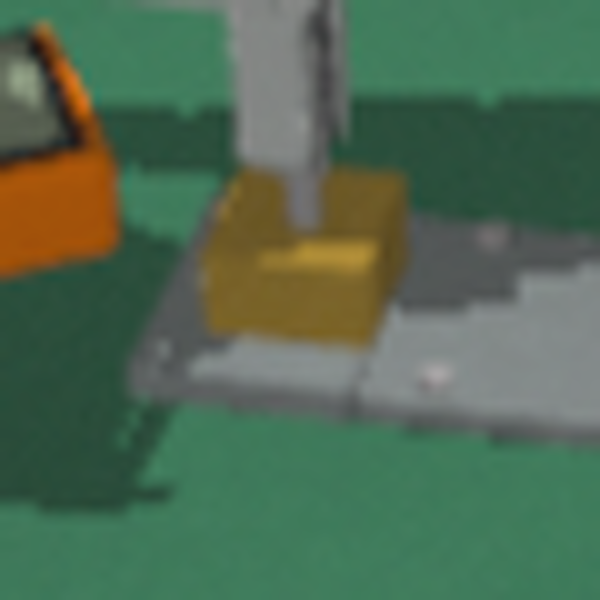

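```bash
python3 -m jog '[[[0,0,0],[0,0,0.002],0],[[0,0,0],[0,0,0.004],0],[[0,0,0],[0,0,0.005],0],[[0,0,0],[0,0,0.005],0]]'; python3 -m jog '[[[0,0,0],[0,0,-0.004],0.1],[[0,0,0],[0,0,-0.004],0.5],[[0,0,0],[0,0,-0.004],0.5],[[0,0,0],[0,0,-0.004],0.5],[[0,0,0],[0,0,-0.004],0.5],[[0,0,0],[0,0,-0.004],0.5],[[0,0,0],[0,0,-0.004],0.5]]';  python3 look.py pics/s6.png
```

```text
time: 7.57
ee_pos: [0.6138, 0.2653, 0.0551]
tcp_rot: [-0.001, 1.0, 0.0, 0.003]
contact_force: [-3.2, -1.7, 21.0]
grip_width: 0.143
time: 8.15
ee_pos: [0.6116, 0.2648, 0.0533]
tcp_rot: [0.0, 1.0, 0.0, -0.001]
contact_force: [-0.9, -0.3, -0.1]
grip_width: 0.494
t 8.15 pos [0.6116 0.2648 0.0533] F [-0.92 -0.29 -0.12] grip 0.494 yaw 0.04 j [ 0.3   0.52  1.51 -0.    1.11  1.87]
turn [0.02 0.06 0.04] shift [-0.0006 -0.      0.0028]
[array([205.7, 221.8]), array([206.6, 235.4]), array([206.2, 227.2])]
176 206
[(0.73, array([0.612 , 0.2623, 0.0359]))]
```

View pics/s6.png

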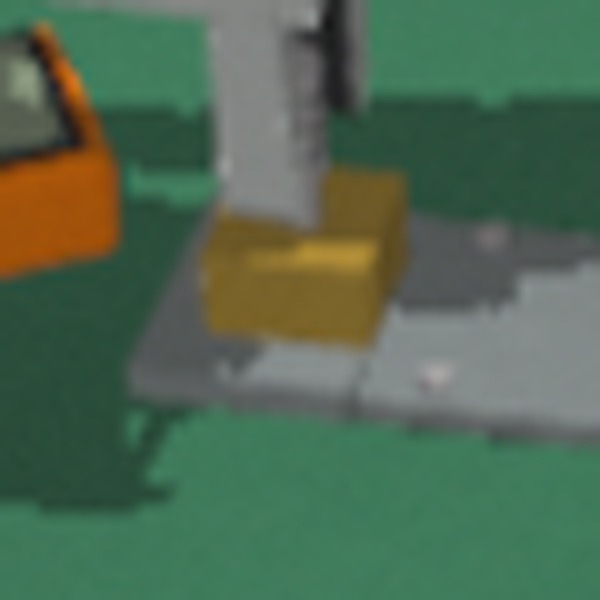

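Released. Retreat upward and check the pin.

```bash
python3 -m jog '[[[0,0,0],[0,0,-0.02],0.6],[[0,0,0],[0,0,-0.05],0.6],[[0,0,0],[0,0,-0.09],0.6],[[0,0,0],[0,0,-0.11],0.6],[[0,0,0],[0,0,-0.12],0.6],[[0,0,0],[0,0.04,-0.12],0.6],[[0,0,0],[0,0.08,-0.12],0.6],[[0,0,0],[0,0.12,-0.12],0.6],[[0,0,0],[0,0.16,-0.12],0.6],[[0,0,0],[0,0.18,-0.12],0.6],[[0,0,0],[0,0.2,-0.12],0.6]]';  python3 - <<'E'
from h import *
import cv2
plan([.478,-.17,.15],-2.4)
im=[]
for c in ("top","side"):
    s=imaging.snapshot(c); u,v=w2px(s,[.6112,.2648,.05]).astype(int); w=28; print(c,u-w,v-w, w2px(s,[.6112,.2648,.036]),w2px(s,[.6112,.2648,.086]))
    im.append(cv2.resize(s["image"][v-w:v+w,u-w:u+w,::-1],(392,392),interpolation=cv2.INTER_CUBIC))
    for n in ["fixture_opening","fixture_pad","pin_tip","pin","bracket_eye","bracket_transformer","bracket_balance","bracket"]:
        print(n,[(r["score"],[round(float(v),4) for v in r["centre"]]) for r in finder.landmark_of(c,n)[:2]])
cv2.imwrite("pics/m7.png",np.hstack(im))
E
```

```text
time: 9.22
ee_pos: [0.611, 0.0627, 0.1727]
tcp_rot: [0.0, 1.0, -0.0, -0.001]
contact_force: [1.5, 0.3, -0.6]
grip_width: 0.599
t 9.22 pos [0.611  0.0627 0.1727] F [ 1.46  0.3  -0.57] grip 0.599 yaw -0.06 j [-0.01  0.35  1.47 -0.    1.32  1.56]
turn [0.02 0.13 2.34] shift [-0.1327  0.2328  0.0231]
top 163 132 [192.1 160.8] [189.2 158.2]
fixture_opening [(0.83, [0.6117, 0.2673, 0.0353])]
fixture_pad [(0.68, [0.4648, 0.2571, 0.0348])]
pin_tip [(0.5, [0.6113, 0.2629, 0.0114])]
pin [(0.52, [0.5979, 0.0199, -0.0003]), (0.4, [0.6061, 0.2626, 0.0145])]
bracket_eye [(0.93, [0.5827, -0.1727, -0.0002])]
bracket_transformer [(0.74, [0.4398, -0.1652, -0.0002])]
bracket_balance [(0.72, [0.4778, -0.1719, 0.0264])]
bracket [(0.59, [0.5036, -0.1682, -0.0006])]
side 178 194 [206.2 227.2] [205.2 211.5]
fixture_opening [(0.86, [0.6079, 0.2623, 0.0398])]
fixture_pad [(0.57, [0.4694, 0.2585, 0.0402]), (0.49, [0.6072, 0.2669, 0.0103])]
pin_tip [(0.43, [0.6077, 0.2638, 0.0111])]
pin [(0.56, [0.6115, 0.2628, 0.0057])]
bracket_eye [(0.7, [0.584, -0.1717, 0.0032])]
bracket_transformer [(0.61, [0.4328, -0.1625, -0.0004])]
bracket_balance [(0.89, [0.4802, -0.1676, 0.0246])]
bracket [(0.75, [0.5023, -0.1724, -0.0015]), (0.2, [0.7706, -0.0716, 0.0023])]
```

View pics/m7.png

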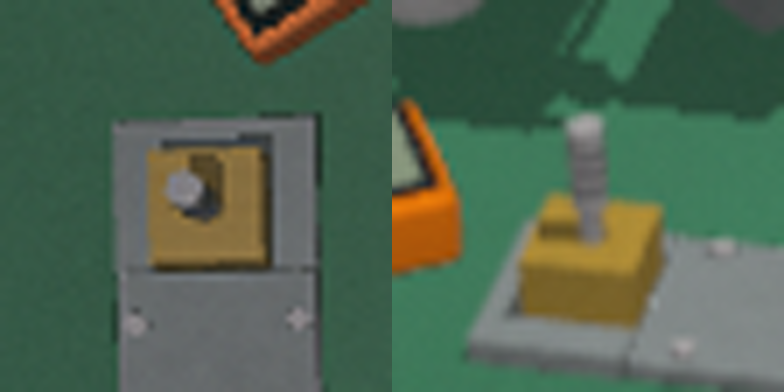

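```bash
python3 -m jog '[[[0,0,2.7],[-0.132,0.231,0.04],0.6],[[0,0,2.7],[-0.132,0.231,0.04],0.6],[[0,0,2.7],[-0.132,0.231,0.04],0.6],[[0,0,2.7],[-0.132,0.231,0.04],0.6],[[0,0,2.7],[-0.132,0.231,0.04],0.6],[[0,0,2.7],[-0.132,0.231,0.04],0.6],[[0,0,2.7],[-0.132,0.231,0.04],0.6],[[0,0,2.7],[-0.132,0.231,0.08],0.6],[[0,0,2.7],[-0.132,0.231,0.1],0.6],[[0,0,2.7],[-0.132,0.231,0.1],0.6],[[0,0,2.7],[-0.132,0.231,0.1],0.6]]';  python3 - <<'E'
from h import *
import cv2
plan([.479,-.168,.01],-2.7)
s=imaging.snapshot("side"); p=monitor.state()["ee_pos"]; u,v=w2px(s,[.5,-.17,.04]).astype(int); w=40; print(u-w,v-w,w2px(s,[.479,-.168,.04]),w2px(s,p))
cv2.imwrite("pics/s8.png",cv2.resize(s["image"][v-w:v+w,u-w:u+w,::-1],(600,600),interpolation=cv2.INTER_CUBIC))
E
```

```text
time: 11.03
ee_pos: [0.4796, -0.1662, 0.0735]
tcp_rot: [-0.0, 1.0, -0.023, -0.001]
contact_force: [-0.0, 0.3, 0.2]
grip_width: 0.603
t 11.03 pos [ 0.4796 -0.1662  0.0735] F [-0.01  0.32  0.16] grip 0.603 yaw -2.68 j [-0.47  0.29  1.85 -0.    1.01  1.15]
turn [-0.05  0.11  0.02] shift [-0.0004  0.0019  0.0635]
233 118 [279.2 159. ] [279.  150.2]
```

View pics/s8.png

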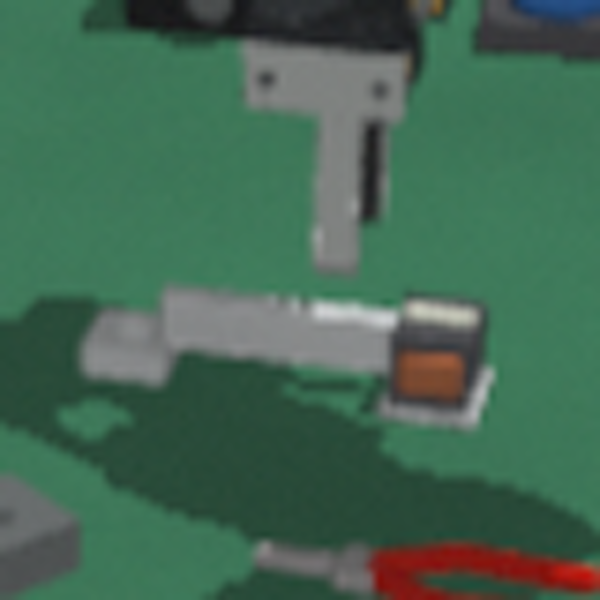

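```bash
python3 -m jog '[[[0,0,0],[-0.0005,0.0015,0.02],0.6],[[0,0,0],[-0.0005,0.0015,0.04],0.6],[[0,0,0],[-0.0005,0.0015,0.055],0.6],[[0,0,0],[-0.0005,0.0015,0.0625],0.6],[[0,0,0],[-0.0005,0.0015,0.0625],0.6],[[0,0,0],[-0.0005,0.0015,0.0625],0.6]]'; python3 -m jog '[[[0,0,0],[0,0,0],0],[[0,0,0],[0,0,0],0],[[0,0,0],[0,0,0],0],[[0,0,0],[0,0,0],0],[[0,0,0],[0,0,0],0],[[0,0,0],[0,0,0],0],[[0,0,0],[0,0,0],0],[[0,0,0],[0,0,0],0],[[0,0,0],[0,0,0],0],[[0,0,0],[0,0,0],0]]' 45;python3 - <<'E'
from h import *
plan([.479,-.168,.16],-2.7)
E
```

```text
time: 11.58
ee_pos: [0.4807, -0.168, 0.0125]
tcp_rot: [0.0, 1.0, -0.023, 0.001]
contact_force: [-0.2, 0.5, -0.0]
grip_width: 0.602
time: 12.42
ee_pos: [0.4796, -0.1679, 0.0115]
tcp_rot: [0.0, 1.0, -0.023, -0.0]
contact_force: [-0.5, -0.7, 1.4]
grip_width: 0.146
t 12.42 pos [ 0.4796 -0.1679  0.0115] F [-0.54 -0.73  1.38] grip 0.146 yaw -2.66 j [-0.47  0.37  1.92 -0.    0.85  1.14]
turn [0.01 0.   0.04] shift [-0.0006  0.0002 -0.1485]
```

```bash
python3 -m jog '[[[0,0,0],[0,0,-0.005],0],[[0,0,0],[0,0,-0.015],0],[[0,0,0],[0,0,-0.03],0],[[0,0,0],[0,0,-0.05],0],[[0,0,0],[0,0,-0.075],0],[[0,0,0],[0,0,-0.1],0],[[0,0,0],[0,0,-0.12],0],[[0,0,0],[0,0,-0.13],0],[[0,0,0],[0,0,-0.13],0],[[0,0,0],[0,0,-0.13],0],[[0,0,0],[0,0,-0.13],0]]';python3 - <<'E'
from h import *
import cv2
# target: balance at opening -103mm along fixture x (yaw ~2.3)
y=np.radians(2.2); plan([.6112-.103*np.cos(y),.2648-.103*np.sin(y),.14],2.2)
s=imaging.snapshot("side"); p=monitor.state()["ee_pos"]; u,v=w2px(s,p).astype(int); w=50; print(u-w,v-w)
cv2.imwrite("pics/s9.png",cv2.resize(s["image"][v-w:v+w,u-w:u+w,::-1],(600,600),interpolation=cv2.INTER_CUBIC))
for n in ["bracket_eye","bracket_transformer","bracket_balance"]:
    print(n,[(r["score"],[round(float(v),4) for v in r["centre"]]) for r in finder.landmark_of("side",n)[:2]])
E
```

```text
time: 13.33
ee_pos: [0.4783, -0.1671, 0.14]
tcp_rot: [-0.001, 1.0, -0.023, -0.001]
contact_force: [-0.7, -0.7, -4.4]
grip_width: 0.147
t 13.33 pos [ 0.4783 -0.1671  0.14  ] F [-0.7  -0.65 -4.44] grip 0.147 yaw -2.66 j [-0.47  0.22  1.75 -0.    1.17  1.14]
turn [-0.08  0.16 -4.86] shift [ 0.01   -0.4289  0.0006]
230 82
bracket_eye [(0.76, [0.5837, -0.1697, 0.129])]
bracket_transformer [(0.63, [0.4335, -0.1603, 0.13])]
bracket_balance [(0.57, [0.4778, -0.167, 0.1527]), (0.41, [0.6108, 0.2608, 0.0381])]
```

View pics/s9.png

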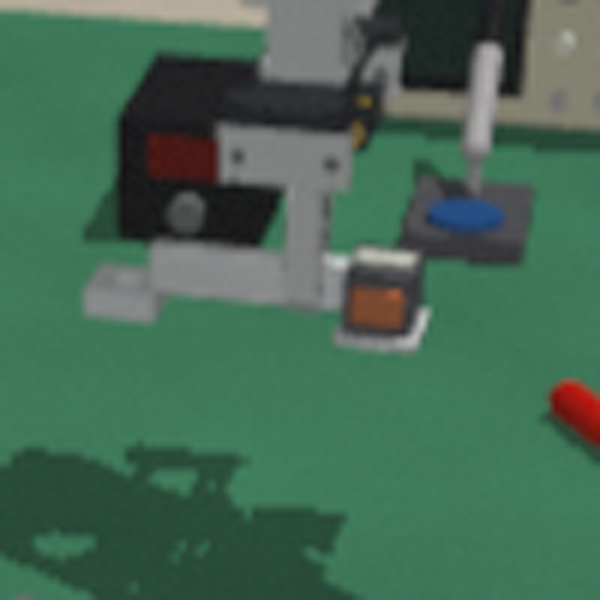

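```bash
python3 -m jog '[[[0,0,-1],[0.001,-0.015,-0.003],0],[[0,0,-1],[0.001,-0.045,-0.005],0],[[0,0,-1],[0.002,-0.08,-0.005],0],[[0,0,-2],[0.003,-0.115,-0.005],0],[[0,0,-2],[0.004,-0.15,-0.005],0],[[0,0,-3],[0.005,-0.185,-0.005],0],[[0,0,-3],[0.006,-0.22,-0.005],0],[[0,0,-4],[0.006,-0.25,-0.005],0],[[0,0,-4],[0.007,-0.28,-0.005],0],[[0,0,-4],[0.007,-0.3,-0.005],0],[[0,0,-4.9],[0.008,-0.31,-0.005],0],[[0,0,-4.9],[0.008,-0.315,-0.005],0]]'; python3 - <<'E'
from h import *
y=np.radians(2.2); plan([.6112-.103*np.cos(y),.2648-.103*np.sin(y),.135],2.2)
E
```

```text
time: 14.53
ee_pos: [0.5021, 0.1477, 0.1458]
tcp_rot: [0.0, 1.0, 0.021, -0.0]
contact_force: [-0.0, -0.6, -4.5]
grip_width: 0.148
t 14.53 pos [0.5021 0.1477 0.1458] F [-0.03 -0.6  -4.5 ] grip 0.148 yaw 2.41 j [ 0.15  0.24  1.71 -0.    1.19  1.68]
turn [0.02 0.05 0.21] shift [ 0.0109 -0.1128  0.0108]
```

```bash
python3 -m jog '[[[0,0,0],[0.002,-0.015,0],0],[[0,0,0],[0.004,-0.04,0.002],0],[[0,0,0],[0.007,-0.07,0.004],0],[[0,0,0],[0.009,-0.095,0.006],0],[[0,0,0],[0.01,-0.107,0.008],0],[[0,0,0],[0.0105,-0.112,0.008],0],[[0,0,0],[0.0105,-0.113,0.008],0],[[0,0,0],[0.0105,-0.113,0.008],0],[[0,0,0],[0.0105,-0.113,0.008],0]]'; python3 - <<'E'
from h import *
import cv2
y=np.radians(2.2); plan([.6112-.103*np.cos(y),.2648-.103*np.sin(y),.135],2.2)
im=[]
for c in ("top","side"):
    s=imaging.snapshot(c); u,v=w2px(s,[.54,.26,.1]).astype(int); w=48; print(c,u-w,v-w)
    im.append(cv2.resize(s["image"][v-w:v+w,u-w:u+w,::-1],(400,400),interpolation=cv2.INTER_CUBIC))
    z=monitor.state()["ee_pos"][2]-.0115
    for n,p in dict(eyetop=[.6112,.2648,z+.016],eye=[.6112,.2648,z],trans=[.465,.2592,z]).items(): print(n,w2px(s,p),(w2px(s,p)-[u-w,v-w])*400/96)
    for n in ["bracket_eye","bracket_transformer","bracket_balance","bracket","fixture_opening","fixture_pad","pin_tip"]:
        print(n,[(r["score"],[round(float(v),4) for v in r["centre"]]) for r in finder.landmark_of(c,n)[:2]])
cv2.imwrite("pics/m10.png",np.hstack(im))
E
```

```text
time: 15.28
ee_pos: [0.5083, 0.2583, 0.1384]
tcp_rot: [0.001, 1.0, 0.019, -0.0]
contact_force: [0.4, -0.2, -4.8]
grip_width: 0.144
t 15.28 pos [0.5083 0.2583 0.1384] F [ 0.39 -0.15 -4.82] grip 0.144 yaw 2.19 j [ 0.35  0.31  1.62 -0.    1.21  1.88]
turn [ 0.07  0.02 -0.01] shift [ 0.0001 -0.0026  0.0034]
top 142 137
eyetop [185.5 154.8] [181.25        74.16666667]
eye [186.6 155.8] [185.83333333  78.33333333]
trans [188.4 214.7] [193.33333333 323.75      ]
bracket_eye [(0.67, [0.6128, 0.2624, 0.1258])]
bracket_transformer [(0.64, [0.6119, 0.2606, 0.1267]), (0.61, [0.4692, 0.2561, 0.1298])]
bracket_balance [(0.69, [0.5072, 0.2547, 0.1501])]
bracket [(0.22, [0.5976, 0.019, 0.0002])]
fixture_opening [(0.85, [0.6101, 0.267, 0.0355]), (0.71, [0.4687, 0.2577, 0.1283])]
fixture_pad [(0.68, [0.4632, 0.2577, 0.0379]), (0.4, [0.43, 0.0043, -0.002])]
pin_tip []
side 184 161
eyetop [204.1 192.7] [ 83.75       132.08333333]
eye [204.4 198.1] [ 85.         154.58333333]
trans [261.4 203.5] [322.5        177.08333333]
bracket_eye [(0.55, [0.6125, 0.265, 0.1289])]
bracket_transformer [(0.62, [0.4629, 0.2573, 0.1267])]
bracket_balance [(0.59, [0.5079, 0.2609, 0.1503])]
bracket [(0.76, [0.5311, 0.2595, 0.1257])]
fixture_opening [(0.55, [0.6103, 0.2633, 0.0391])]
fixture_pad [(0.64, [0.4686, 0.2588, 0.0387])]
pin_tip [(0.52, [0.6099, 0.2682, 0.0087])]
```

View pics/m10.png

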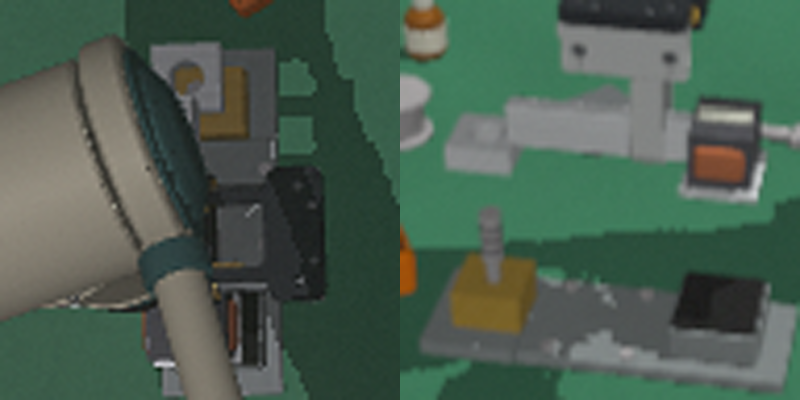

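```bash
python3 -m jog '[[[0,0,0],[0,-0.001,0],0],[[0,0,0],[0,-0.002,0],0],[[0,0,0],[0,-0.002,0],0],[[0,0,0],[0,-0.002,0],0],[[0,0,0],[0,-0.002,0],0],[[0,0,0],[0,-0.002,0],0],[[0,0,0],[0,-0.002,0],0],[[0,0,0],[0,-0.002,0],0],[[0,0,0],[0,-0.002,0],0]]'; python3 - <<'E'
from h import *
import cv2
y=np.radians(2.2); plan([.6112-.103*np.cos(y),.2648-.103*np.sin(y),.135],2.2)
print(np.abs(monitor.state()["joint_vel"]).max())
for c in ("top","side"):
    s=imaging.snapshot(c)
    for n in ["bracket_eye","bracket_transformer","bracket_balance","fixture_opening","fixture_pad","pin_tip"]+(["spool","flux","multimeter","foam","cutters","screwdriver","tray"] if 0 else []):
        print(n,[(r["score"],[round(float(v),4) for v in r["centre"]]) for r in finder.landmark_of(c,n)[:2]])
    cv2.imwrite(f"pics/{c}11.png",s["image"][:,:,::-1])
    u,v=w2px(s,[.6112,.2648,.1]).astype(int); w=25; print(u-w,v-w)
    cv2.imwrite(f"pics/{c}11z.png",cv2.resize(s["image"][v-w:v+w,u-w:u+w,::-1],(400,400),interpolation=cv2.INTER_CUBIC))
    z=monitor.state()["ee_pos"][2]-.0115
    for n,p in dict(eyetop=[.6112,.2648,z+.016],eye=[.6112,.2648,z]).items(): print(n,w2px(s,p),(w2px(s,p)-[u-w,v-w])*8)
cv2.imwrite("pics/m11.png",np.hstack([cv2.imread(f"pics/{c}11z.png") for c in ("top","side")]))
E
```

```text
time: 16.83
ee_pos: [0.5082, 0.2618, 0.1384]
tcp_rot: [0.0, 1.0, 0.02, 0.0]
contact_force: [0.2, -0.3, -4.0]
grip_width: 0.148
t 16.83 pos [0.5082 0.2618 0.1384] F [ 0.2  -0.31 -4.01] grip 0.148 yaw 2.24 j [ 0.35  0.32  1.62 -0.    1.21  1.89]
turn [ 0.01 -0.    0.04] shift [0.     0.001  0.0034]
0.0014017746513125214
bracket_eye [(0.87, [0.6125, 0.2654, 0.1234]), (0.7, [0.7479, 0.0557, -0.0031])]
bracket_transformer [(0.54, [0.4668, 0.2596, 0.1287])]
bracket_balance [(0.77, [0.5065, 0.2599, 0.1507])]
fixture_opening [(0.71, [0.608, 0.2639, 0.0365])]
fixture_pad [(0.83, [0.4633, 0.2565, 0.0387])]
pin_tip []
163 132
eyetop [185.5 154.8] [180.  182.4]
eye [186.6 155.8] [188.8 190.4]
bracket_eye [(0.86, [0.6117, 0.268, 0.1297])]
bracket_transformer [(0.6, [0.4627, 0.2622, 0.1275]), (0.37, [0.6101, 0.2655, 0.0119])]
bracket_balance [(0.63, [0.5063, 0.2609, 0.1533])]
fixture_opening [(0.83, [0.6094, 0.2644, 0.0371]), (0.68, [0.5326, 0.2648, -0.0011])]
fixture_pad [(0.79, [0.4698, 0.2586, 0.0377])]
pin_tip [(0.48, [0.6089, 0.2662, 0.0125]), (0.45, [0.7535, 0.0528, 0.0028])]
180 182
eyetop [204.1 192.8] [192.8  86.4]
eye [204.4 198.1] [195.2 128.8]
```

View pics/m11.png

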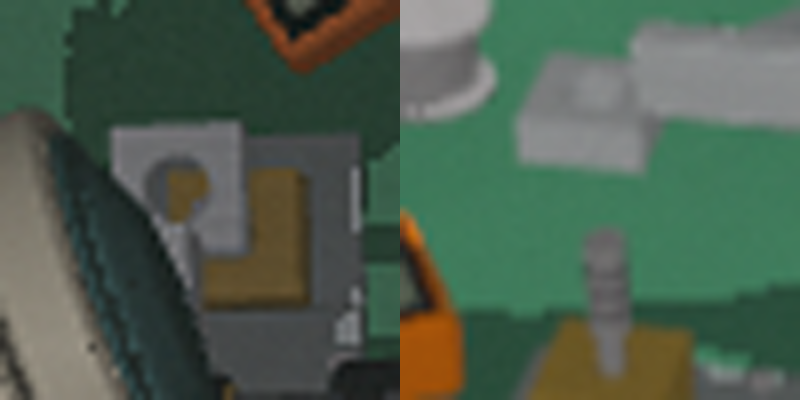

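View pics/top11.png

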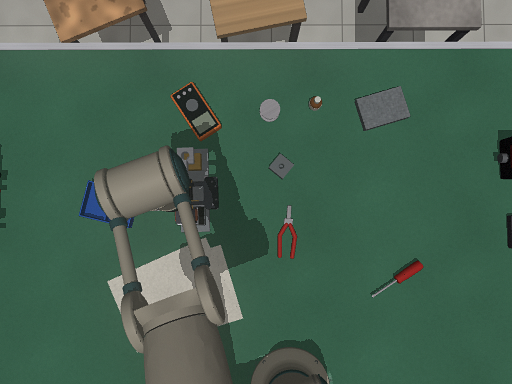

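```bash
python3 -c "
from rig import manip; print(manip.sign_off())"
```

```text
the job is handed in; nothing more can be done
None
```

I carried out the whole job in about 17 s of the 61 s allowed and handed it in while still holding the bracket. Sign-off gives no verdict, so what follows rests on my own last checks.

- **Pin:** I took it from the stand and pushed it down into the terminal opening. It met the bottom at TCP height 0.056 m, where I expected it fully home, and I pressed on to 21 N. After I let go, both cameras showed it upright. In the side view its top was within a pixel of where a fully home pin should be.
- **Bracket hold:** I gripped it at its balance point with 45 N. The tool pointed straight down, the arm was still, and the underside was about 0.127 m above the bench, roughly 41 mm clear of the pin's top.
- **Eye over the opening:** I measured the opening at (0.611, 0.265). The networks put the bracket's eye at (0.612, 0.265) in the top camera and (0.612, 0.268) in the side camera, so within about 3 mm.
- **Transformer over the pad:** the networks put the transformer about 4–8 mm from the pad's centre, within the 18 mm limit.
- **Other things on the bench:** in the last top picture the spool, flux, multimeter, foam, cutters and screwdriver look where they started. The arm hid most of the tray in that picture, but nothing came near it.

**Checks that disagreed:** the cameras differed by 2–3 mm on the eye's y position and by up to 6 mm on the pad's x position. Both are inside the limits. The top camera did not find the pin's tip at the end, because the bracket covered it.

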